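Seat the food processor's lid and hold its dial on pulse

TASK

Start a burst of chopping with the small food processor: first press its lid down until it sits fully home on the bowl, because the machine must not be switched on while the lid stands proud. Then grip the round dial and turn it clockwise from off, past the clicks for speeds one and two, to the third position (pulse), which springs back when let go, and keep holding it there: your program finishes while the gripper still holds the dial on pulse. Leave the things standing around undisturbed.

Things in the scene. Friction and masses are not known exactly. Their poses are not given: they have to be found in the camera images.
- processor: Black compact food processor on suction feet, fixed, 285 x 175 mm. Origin on the worktop under the middle of its centre line; +x points from dial to bowl, z up. Dial axis at x = -85 mm, bowl axis at x = +85 mm. The low flat control deck round the dial is 62 mm high, 106 mm wide. The bowl and lid begin 97 mm from the dial's axis and are up to 193 mm high; a handle stands off the bowl's far side.
- lid_pad (a point): Centre of the top of the lid's push pad: a flat round black rubber pad, 48 mm across, on a raised boss of 60 mm in the middle of the round grey lid (145 mm across). With the lid fully home it is 180.4 mm above the worktop; at the start it is 5 to 12 mm higher.
- lid (a joint): How far the lid stands above its home position, m: 0 = fully home (hard stop), up to 0.013. It slides straight down on a tight rubber seal that needs about 8 to 10 N over the whole travel and stays where it is left.
- dial_centre (a point): Centre of the dial, half-way up, on its vertical axis, 77 mm above the worktop. Round fluted metal knob, 45 mm across, 30 mm high (top at 92 mm; 54 mm wide skirt in its lowest 5 mm). A black pointer rib on its top lies along this frame's +x, which turns with the dial; z up.
- dial (a joint): Angle of the dial, rad, growing clockwise seen from above: 0 off (ring mark), about 0.45 speed one (one pip), about 0.90 speed two (two pips), 1.35 third position = pulse (three pips) and end stop. Clicks into off, one, two and stays (0.08 N m to leave); beyond two it is sprung: needs about 0.2 N m at the third, returns to two if let go. The marks lie on the side away from the bowl.
- onion_centre (a point): Middle of a red onion, about 84 mm across, on the worktop; leave it alone.
- pepper_centre (a point): Middle of a small spice jar, 41 mm across and 105 mm high; leave it alone.
- mug_centre (a point): Middle of a cream mug, 83 mm across and 94 mm high, with a handle; leave it alone.

How it is judged:
By the outcome, as a careful person would: the job done as asked, in the order asked, and still so for the second after the job is handed in, while the arm keeps its last pose, push and grip.
It also fails if it takes over 42 s, if anything falls off the work surface, if the arm or the gripper's body presses on something with over 40 N, if the wrist force passes 120 N, or if a joint passes its speed limit or range.

ROBOT

A 6-joint arm with a two-finger parallel gripper is mounted at the origin on a cart in front of the work surface, level with it; the furniture and walls round the work are solid. World frame = base frame: x ahead of the robot, y to its left, z up, the work surface at z = 0. Lengths are in m, angles in rad, forces in N, time in s.
With the tool pointing down it reaches from about 0.375 to 0.975 m from the base axis. Payload 3.8 kg.
Tool frame: the origin (TCP) lies midway between the tips of the shut fingers; the grasp point (between the pads) lies 19 mm behind it (r.grip_depth is the distance from the TCP to the grasp point, in m); z points along the fingers, y is the line along which they close (so a half turn about z gives the same grasp; the last joint's range is limited). The gripper opens to 88 mm and grips with 3 to 60 N. Pads are 18 mm wide; open, the fingers measure 123 mm over their backs; the gripper's body (75 mm by 187 mm) begins 45 mm behind the grasp point.
Start: joints at [-1.248, 0.264, 1.604, -0, 1.274, -0.037], TCP at [0.238, -0.632, 0.239] pointing down, gripper open.
Joint ranges: [-2.63, 2.63], [-0.94, 2.18], [0.31, 2.57], [-1.31, 4.45], [0, 2.66], [-2.55, 2.55]. Speed limits (rad/s): [2.57, 2.57, 3.14, 3.14, 3.14, 3.14].

INTERFACE

Orientations are given as a unit quaternion [w, x, y, z].
In Python, from plant import r gives the robot as it stands. The module is installed in compiled form; this text tells all that it offers.
- The arm moves only by the tool servo_tool, never from a script. Its argument "targets" is a list of rows, each a list of 3 entries, a list of its own where there are three numbers: the opening, from 0 (shut) to 1 (fully open), then the shift along the tool's x, y, z each as a share of 300 mm, from -1 to 1, then the turn, a rotation vector about the tool's x, y, z each as a share of pi rad, from -1 to 1. A call has exactly 5 rows; each row is the pose to reach, as a shift and turn from the pose commanded when the call began, along the tool's axes at that moment, turning the shorter way round; what a row does not reach only later rows make up. A row lasts 1/12 s, in which the tool goes at most 41.7 mm and 7.16 degrees, less where a joint would pass 70% of its speed; a pose out of reach is approached as far as the arm can. A call with a number of a shift or a turn outside -1 to 1 is refused whole. A call with a gripper value outside its range is refused whole. The fingers move at their own pace and stop on an object; "newtons" is the grip in N (left out, the last holds). Time passes only in rows, so rows that repeat a pose let the fingers close, or fill a call up. It gives the time, the measured TCP pose, the force, the opening and the grip force at its end, in the units of the state.
- r.observe(): the state, without advancing time (a new reading comes with each control period).
- r.capture(name): name is "side" or "top" or "wrist"; returns a dict with "frame" (400x640x3 uint8, blue, green, red), "depth" (400x640 float32, m along the optical axis (not along the pixel's ray), 0 where there is no reading), "camera_matrix" (3x3 intrinsics, pixels), "dist" ([k1, k2, p1, p2, k3] as OpenCV has them; the pictures are not rectified), "R" (3x3) and "t" (3): a world point X has camera coordinates R X + t. Camera axes: x right, y down, z forward; pixel columns grow to the right and rows downward; lengths in m; the calibration is good to about 2 mm. A picture is of the moment at which its call begins.
- r.close_job(): hands the job in; it is judged then, once.
Trained networks look in a picture, given as the dict that the camera call returned (one of the last four; its "shot" number tells which), for a name from the list of things; names that differ only in an ending like _2 or _b are one class to them, and where a whole thing is asked for, a point or a joint stands for the part that bears it (a point fixed in the world has none). Each returns a list of dicts, best first, with "p" (0 to 1); they miss things now and then, are a little off and sometimes report something else, mostly with a low value. They report only what shows in the picture. A call takes as long as a camera call.
- r.outline_of(picture, name): "region" (400x640 bool, what is visible of it) and "centre" ([column, row] in pixels, amid what is visible of it).
- r.spot_point(picture, name): "centre" ([column, row] in pixels: a listed point, or the origin of a listed thing).
The state is a dict: "clock": time; "qpos": joint angles; "joint_velocities": joint speeds; "joint_efforts": joint torques, N m; "tcp_pos": TCP position; "tcp_rot": TCP orientation; "contact_force": force on the tool from outside, world axes, zero at the start; "ft_torque": the same for the moment, N m; "grip_width": finger opening in m; "finger_force": force on a finger pad.
Only numpy, scipy, OpenCV 4.12 (cv2) and the standard library are available. Lean on these libraries where they do the work, as an engineer would, in place of code of your own. Each camera call takes 0.05 s, during which the arm holds its last target. There are 200 camera calls.

## Working session

There is one attempt and no reset: what is moved stays moved. The work goes in short steps, Python scripts to look and compute and a tool call to move; the robot and the scene stay as the last step left them, time stands still between calls to the robot, and variables do not carry over. Pictures are saved under pics/ and viewed, at most 10 in all, crops included, and the job is handed in when it is done.

Besides the shell and the picture viewer there is one more tool, called after "Emit:" by a JSON object that holds its "op" and its "data", one argument or row to a line. servo_tool: Moves the arm, as the interface text tells. Its arguments: {"type":"object","properties":{"targets":{"type":"array"},"newtons":{"type":"number"}},"required":["targets"]}

```bash
mkdir -p pics; cat > h.py <<'E'
import numpy as np,cv2
from plant import r
from scipy.spatial.transform import Rotation as Ro
def ray(p,uv):
    q=cv2.undistortPoints(np.array([[uv]],float),p["camera_matrix"],np.array(p["dist"],float))[0,0]
    R=np.array(p["R"]);t=np.array(p["t"])
    return -R.T@t, R.T@np.array([q[0],q[1],1])
def atz(p,uv,z):
    o,d=ray(p,uv); return o+d*(z-o[2])/d[2]
def atdepth(p,uv):
    u,v=int(round(uv[0])),int(round(uv[1])); w=p["depth"][max(v-2,0):v+3,max(u-2,0):u+3]; w=w[w>0]
    o,d=ray(p,uv); return o+d*(np.median(w) if len(w) else np.nan)
E
python3 - <<'E'
from h import *
np.set_printoptions(precision=4,suppress=True)
Z=dict(lid_pad=.189,dial_centre=.077,processor=0,onion_centre=.04,pepper_centre=.052,mug_centre=.047)
ps={}
for c in("side","top"):
    p=r.capture(c);ps[c]=p
    for n,z in Z.items():
        for s in r.spot_point(p,n)[:1]: print(c,n,round(s["p"],2),np.round(s["centre"],1),atz(p,s["centre"],z),"surf",atdepth(p,s["centre"]))
cv2.imwrite("pics/a.png",ps["top"]["frame"]);cv2.imwrite("pics/b.png",ps["side"]["frame"])
o=r.observe();print(o["clock"],o["tcp_pos"],o["tcp_rot"],o["contact_force"],o["grip_width"])
E
```

```text
side lid_pad 0.62 [365.5 211.1] [ 0.6609 -0.1114  0.189 ] surf [ 0.6606 -0.113   0.1905]
side dial_centre 0.82 [298.7 231.8] [ 0.489  -0.0583  0.077 ] surf [ 0.4895 -0.0744  0.0926]
side processor 0.72 [331.1 257.4] [ 0.5746 -0.0867  0.    ] surf [ 0.5721 -0.1372  0.0543]
side onion_centre 0.95 [378.5 305.2] [ 0.678  -0.2892  0.04  ] surf [ 0.6751 -0.3037  0.059 ]
side pepper_centre 0.78 [263.4 175.5] [0.3787 0.2321 0.052 ] surf [0.3814 0.2086 0.07  ]
side mug_centre 0.61 [323.9 169. ] [0.5727 0.2586 0.047 ] surf [0.5716 0.2291 0.0692]
top lid_pad 0.66 [361.3 146.4] [ 0.6531 -0.1047  0.189 ] surf [ 0.6533 -0.1047  0.1881]
top dial_centre 0.72 [341.3 214.6] [ 0.4973 -0.0578  0.077 ] surf [ 0.4967 -0.0572  0.0932]
top processor 0.97 [346.7 188.2] [ 0.5719 -0.0771  0.    ] surf [ 0.5663 -0.0741  0.0608]
top onion_centre 0.6 [427.9 145.6] [ 0.6784 -0.2957  0.04  ] surf [ 0.6735 -0.2896  0.0681]
top pepper_centre 0.7 [234.9 262.2] [0.3791 0.2217 0.052 ] surf [0.3819 0.2122 0.1052]
top mug_centre 0.6 [225.2 190.2] [0.569  0.2466 0.047 ] surf [0.5647 0.2373 0.0941]
0.7 [ 0.2377 -0.6318  0.2388] [0.0001 0.9839 0.1789 0.    ] [ 0.5585 -0.7492  0.0024] 0.0884265045562569
```

View pics/a.png

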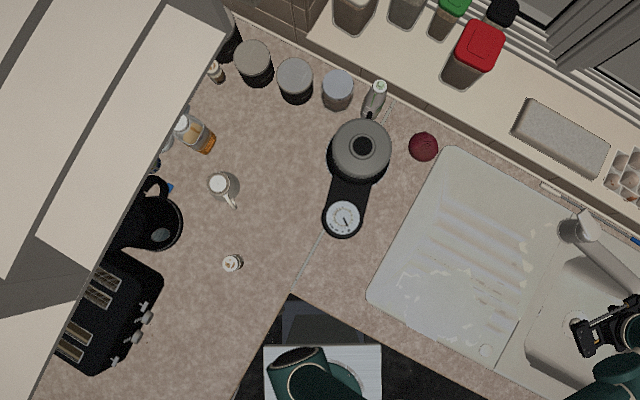

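View pics/b.png

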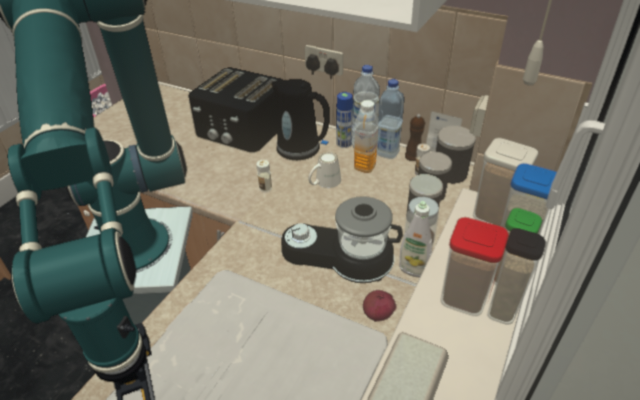

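The top view shows the processor with its dial at about (341,215) and its lid pad at (361,146). The mug, spice jar and onion are well clear of it. The side view agrees. I'm moving above the lid now, turning by half a turn on the way so the dial turn later stays within the wrist's range.

Emit:
{"op": "servo_tool", "data": {
  "targets": [
    [1,[0.095,-0.057,-0.006],[0,0,-0.039]],
    [1,[0.19,-0.114,-0.012],[0,0,-0.078]],
    [1,[0.286,-0.172,-0.018],[0,0,-0.117]],
    [1,[0.382,-0.229,-0.024],[0,0,-0.156]],
    [1,[0.478,-0.287,-0.03],[0,0,-0.195]]
  ]
}}

```text
clock: 1.12
tcp_pos: [0.3422, -0.4995, 0.2479]
tcp_rot: [0.0, 0.883, 0.47, 0.0]
contact_force: [0.5, 0.3, 0.6]
grip_width: 0.0881
finger_force: 0.0
```

```bash
cat >> h.py <<'E'
def rel(pos,yaw=None):
    "shares to a world TCP position, tool-down yaw of tool x (deg)"
    o=r.observe();T=Ro.from_quat(np.array(o["tcp_rot"])[[1,2,3,0]])
    s=T.inv().apply(np.array(pos)-o["tcp_pos"])/.3
    x=T.as_matrix()[:,0];y0=np.degrees(np.arctan2(x[1],x[0]))
    print("t",round(o["clock"],2),"tcp",np.round(o["tcp_pos"],4),"yaw",round(y0,1),"shift",np.round(s,4),"z",np.round(T.as_matrix()[:,2],3),"q",np.round(o["qpos"],2),"F",np.round(o["contact_force"],1))
E
python3 -c "
from h import *
rel([.655,-.108,.27])"
```

```text
t 1.12 tcp [ 0.3422 -0.4995  0.2479] yaw 56.0 shift [ 1.6649  0.1353 -0.0737] z [ 0. -0. -1.] q [-1.01  0.13  1.75  0.    1.27 -0.42] F [0.5 0.3 0.6]
```

Emit:
{"op": "servo_tool", "data": {
  "targets": [
    [1,[0.111,0.009,-0.005],[0,0,-0.039]],
    [1,[0.222,0.018,-0.01],[0,0,-0.078]],
    [1,[0.333,0.027,-0.015],[0,0,-0.117]],
    [1,[0.444,0.036,-0.02],[0,0,-0.156]],
    [1,[0.555,0.045,-0.025],[0,0,-0.195]]
  ]
}}

```text
clock: 1.53
tcp_pos: [0.4473, -0.3694, 0.2556]
tcp_rot: [0.0, 0.7, 0.714, 0.0]
contact_force: [-0.1, -0.2, -0.2]
grip_width: 0.0883
finger_force: 0.0
```

Emit:
{"op": "servo_tool", "data": {
  "targets": [
    [1,[0.086,0.071,-0.005],[0,0,-0.039]],
    [1,[0.171,0.142,-0.01],[0,0,-0.078]],
    [1,[0.257,0.214,-0.015],[0,0,-0.117]],
    [1,[0.342,0.285,-0.02],[0,0,-0.156]],
    [1,[0.428,0.356,-0.025],[0,0,-0.195]]
  ]
}}

```text
clock: 1.95
tcp_pos: [0.5523, -0.2394, 0.2631]
tcp_rot: [0.0, 0.452, 0.892, -0.0]
contact_force: [-0.0, -0.9, 0.1]
grip_width: 0.0881
finger_force: 0.0
```

Emit:
{"op": "servo_tool", "data": {
  "targets": [
    [1,[0.029,0.107,-0.005],[0,0,-0.039]],
    [1,[0.058,0.215,-0.01],[0,0,-0.078]],
    [1,[0.087,0.322,-0.015],[0,0,-0.117]],
    [1,[0.116,0.43,-0.02],[0,0,-0.156]],
    [1,[0.145,0.537,-0.025],[0,0,-0.195]]
  ]
}}

```text
clock: 2.37
tcp_pos: [0.6573, -0.1096, 0.2705]
tcp_rot: [0.0, 0.162, 0.987, -0.0]
contact_force: [0.5, 0.0, -0.1]
grip_width: 0.0877
finger_force: 0.0
```

Emit:
{"op": "servo_tool", "data": {
  "targets": [
    [1,[0,0,0],[0,0,-0.039]],
    [1,[0,0,0],[0,0,-0.078]],
    [1,[0,0,0],[0,0,-0.117]],
    [1,[0,0,0],[0,0,-0.156]],
    [1,[0,0,0],[0,0,-0.195]]
  ]
}}

```text
clock: 2.78
tcp_pos: [0.6565, -0.1108, 0.2702]
tcp_rot: [-0.0, -0.143, 0.99, 0.0]
contact_force: [-0.6, 0.3, 0.0]
grip_width: 0.0881
finger_force: 0.0
```

```bash
python3 - <<'E'
from h import *
np.set_printoptions(precision=4,suppress=True)
p=r.capture("wrist")
for n,z in dict(lid_pad=.189,dial_centre=.077,processor=0).items():
    for s in r.spot_point(p,n)[:1]: print(n,round(s["p"],2),np.round(s["centre"],1),atz(p,s["centre"],z),"surf",atdepth(p,s["centre"]))
print("cam",-p["R"].T@p["t"])
rel([.656,-.109,.21])
cv2.imwrite("pics/c.png",p["frame"])
# height near the bottle
t=r.capture("top")
v,u=np.mgrid[80:130:6,360:400:6]
print("bottle top z",np.nanmax([atdepth(t,(a,b))[2] for a,b in zip(u.ravel(),v.ravel())]))
E
```

```text
lid_pad 0.67 [318.  206.1] [ 0.6562 -0.1049  0.189 ] surf [ 0.6562 -0.1049  0.1892]
dial_centre 0.75 [417.3   6.8] [ 0.4938 -0.0615  0.077 ] surf [ 0.4976 -0.0647  0.0924]
processor 0.72 [353.1  89.7] [ 0.5762 -0.0835  0.    ] surf [ 0.5761 -0.0911  0.062 ]
cam [ 0.5759 -0.134   0.4167]
t 2.98 tcp [ 0.6564 -0.1111  0.2703] yaw -164.1 shift [-0.0005  0.007   0.2009] z [ 0.  0. -1.] q [-0.21  0.23  1.59  0.    1.32 -2.05] F [-0.6 -0.5 -0.2]
bottle top z 0.6536996267478248
```

View pics/c.png

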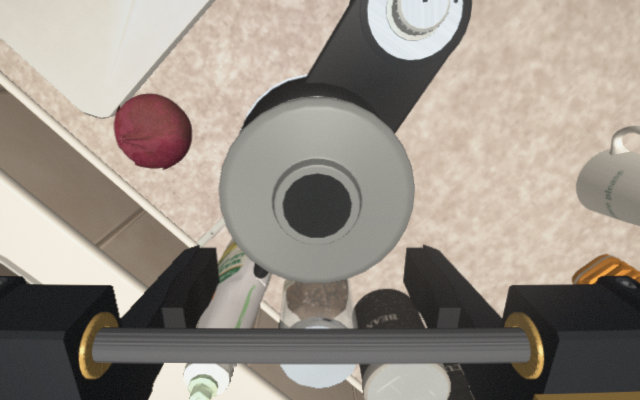

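The wrist picture shows the pad centred at (318,206), with a pump bottle beside it around (205,370). I'll check the bottle's height and shut the fingers.

Emit:
{"op": "servo_tool", "data": {
  "targets": [
    [0,[0,0.014,0],[0,0,0]],
    [0,[0,0.014,0.02],[0,0,0]],
    [0,[0,0.014,0.04],[0,0,0]],
    [0,[0,0.014,0.06],[0,0,0]],
    [0,[0,0.014,0.08],[0,0,0]]
  ],
  "newtons": 20
}}

```text
clock: 3.45
tcp_pos: [0.6549, -0.107, 0.245]
tcp_rot: [-0.0, -0.14, 0.99, 0.0]
contact_force: [-0.4, -0.1, -0.2]
grip_width: 0.0568
finger_force: 0.0
```

```bash
python3 - <<'E'
from h import *
np.set_printoptions(precision=3,suppress=True)
p=r.capture("wrist")
P=r.spot_point(p,"lid_pad")[0];print(P["p"],P["centre"],atdepth(p,P["centre"]))
for uv in [(205,385),(205,360),(225,310),(320,350),(400,370),(180,395),(240,390)]: print(uv,atdepth(p,uv))
rel([.656,-.106,.195])
cv2.imwrite("pics/d.png",p["frame"])
E
```

```text
0.94 [311.6, 218.6] [ 0.655 -0.106  0.189]
(205, 385) [ 0.775 -0.143  0.217]
(205, 360) [ 0.641 -0.136  0.327]
(225, 310) [ 0.655 -0.137  0.291]
(320, 350) [ 0.631 -0.111  0.327]
(400, 370) [0.813 0.032 0.121]
(180, 395) [ 0.663 -0.141  0.319]
(240, 390) [ 0.868 -0.116  0.134]
t 3.55 tcp [ 0.654 -0.107  0.244] yaw -163.9 shift [-0.007  0.001  0.163] z [-0.003  0.001 -1.   ] q [-0.2   0.24  1.62 -0.    1.28 -2.05] F [-0.1 -0.1  0.8]
```

View pics/d.png

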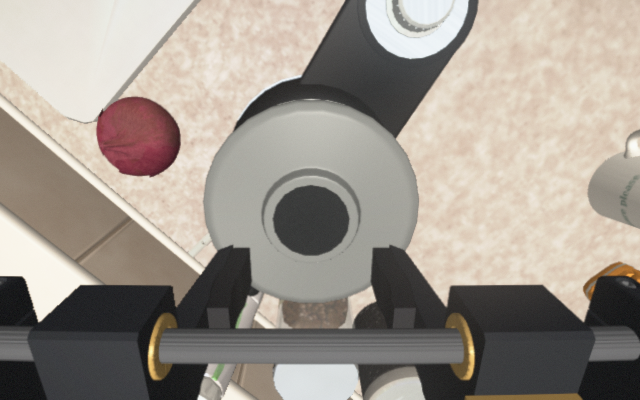

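Emit:
{"op": "servo_tool", "data": {
  "targets": [
    [0,[-0.003,0,0.03],[0,0,0]],
    [0,[-0.003,0,0.06],[0,0,0]],
    [0,[-0.003,0,0.09],[0,0,0]],
    [0,[-0.003,0,0.12],[0,0,0]],
    [0,[-0.003,0,0.145],[0,0,0]]
  ]
}}

```text
clock: 3.97
tcp_pos: [0.6556, -0.1067, 0.201]
tcp_rot: [-0.001, -0.14, 0.99, 0.0]
contact_force: [-0.3, -0.2, 0.3]
grip_width: 0.0158
finger_force: 0.0
```

Emit:
{"op": "servo_tool", "data": {
  "targets": [
    [0,[0,0,0],[0,0,0]],
    [0,[0,0,0.0],[0,0,0]],
    [0,[0,0,0.01],[0,0,0]],
    [0,[0,0,0.02],[0,0,0]],
    [0,[0,0,0.03],[0,0,0]]
  ]
}}

```text
clock: 4.38
tcp_pos: [0.6565, -0.1069, 0.1942]
tcp_rot: [0.001, -0.14, 0.99, -0.0]
contact_force: [-0.1, 0.5, 0.1]
grip_width: 0.0002
finger_force: 0.0
```

Emit:
{"op": "servo_tool", "data": {
  "targets": [
    [0,[0,0,0.006],[0,0,0]],
    [0,[0,0,0.012],[0,0,0]],
    [0,[0,0,0.018],[0,0,0]],
    [0,[0,0,0.024],[0,0,0]],
    [0,[0,0,0.03],[0,0,0]]
  ]
}}

```text
clock: 4.8
tcp_pos: [0.6562, -0.1068, 0.1863]
tcp_rot: [0.0, -0.14, 0.99, -0.0]
contact_force: [-3.5, 0.6, 8.0]
grip_width: 0.0004
finger_force: 3.6
```

Emit:
{"op": "servo_tool", "data": {
  "targets": [
    [0,[0,0,0.003],[0,0,0]],
    [0,[0,0,0.006],[0,0,0]],
    [0,[0,0,0.009],[0,0,0]],
    [0,[0,0,0.01],[0,0,0]],
    [0,[0,0,0.01],[0,0,0]]
  ]
}}

```text
clock: 5.22
tcp_pos: [0.6562, -0.1068, 0.1833]
tcp_rot: [0.0, -0.14, 0.99, -0.0]
contact_force: [-3.3, 0.4, 6.5]
grip_width: 0.0008
finger_force: 3.1
```

Emit:
{"op": "servo_tool", "data": {
  "targets": [
    [0,[0,0,0.003],[0,0,0]],
    [0,[0,0,0.006],[0,0,0]],
    [0,[0,0,0.008],[0,0,0]],
    [0,[0,0,0.01],[0,0,0]],
    [0,[0,0,0.01],[0,0,0]]
  ]
}}

```text
clock: 5.63
tcp_pos: [0.6562, -0.1068, 0.1804]
tcp_rot: [0.0, -0.14, 0.99, -0.0]
contact_force: [-3.3, 0.9, 5.4]
grip_width: 0.0003
finger_force: 3.1
```

Emit:
{"op": "servo_tool", "data": {
  "targets": [
    [0,[0,0,0.001],[0,0,0]],
    [0,[0,0,0.002],[0,0,0]],
    [0,[0,0,0.003],[0,0,0]],
    [0,[0,0,0.004],[0,0,0]],
    [0,[0,0,0.004],[0,0,0]]
  ]
}}

```text
clock: 6.05
tcp_pos: [0.6562, -0.1068, 0.1804]
tcp_rot: [0.0, -0.14, 0.99, -0.0]
contact_force: [-4.6, 0.3, 10.6]
grip_width: 0.0006
finger_force: 5.4
```

Emit:
{"op": "servo_tool", "data": {
  "targets": [
    [0,[0,0,0.002],[0,0,0]],
    [0,[0,0,0.004],[0,0,0]],
    [0,[0,0,0.006],[0,0,0]],
    [0,[0,0,0.008],[0,0,0]],
    [0,[0,0,0.008],[0,0,0]]
  ]
}}

```text
clock: 6.47
tcp_pos: [0.6563, -0.1069, 0.1803]
tcp_rot: [0.001, -0.14, 0.99, -0.0]
contact_force: [-10.0, 1.6, 19.9]
grip_width: 0.0005
finger_force: 9.7
```

The lid is at the hard stop: TCP height 0.1803 m with 20 N. Next I lift and go above the dial.

Emit:
{"op": "servo_tool", "data": {
  "targets": [
    [0,[0,0,-0.08],[0,0,0]],
    [0,[0,0,-0.2],[0,0,0]],
    [0.5,[0.1,0.06,-0.2],[0,0,0]],
    [1,[0.2,0.126,-0.2],[0,0,0]],
    [1,[0.3,0.19,-0.2],[0,0,0]]
  ]
}}

```text
clock: 6.88
tcp_pos: [0.5536, -0.0769, 0.2361]
tcp_rot: [0.001, -0.14, 0.99, -0.0]
contact_force: [-0.1, 0.7, 0.9]
grip_width: 0.0181
finger_force: 0.0
```

Emit:
{"op": "servo_tool", "data": {
  "targets": [
    [1,[0.09,0.055,0],[0,0,0]],
    [1,[0.176,0.11,0],[0,0,0]],
    [1,[0.176,0.11,0.06],[0,0,0]],
    [1,[0.176,0.11,0.12],[0,0,0]],
    [1,[0.176,0.11,0.15],[0,0,0]]
  ]
}}

```text
clock: 7.3
tcp_pos: [0.4926, -0.0596, 0.1888]
tcp_rot: [-0.0, -0.14, 0.99, 0.0]
contact_force: [0.1, -0.9, 0.3]
grip_width: 0.0512
finger_force: 0.0
```

```bash
python3 - <<'E'
from h import *
np.set_printoptions(precision=4,suppress=True)
for c in("wrist","top"):
    p=r.capture(c)
    for n,z in dict(lid_pad=.1804,dial_centre=.077,processor=0).items():
        for s in r.spot_point(p,n)[:1]: print(c,n,round(s["p"],2),np.round(s["centre"],1),atz(p,s["centre"],z),"surf",atdepth(p,s["centre"]))
    if c=="wrist":
        cv2.imwrite("pics/e.png",p["frame"])
        v,u=np.mgrid[0:300:2,200:480:2]
        X=np.array([atdepth(p,(a,b)) for a,b in zip(u.ravel(),v.ravel())])
        m=(abs(X[:,2]-.092)<.004)&(np.hypot(X[:,0]-.494,X[:,1]+.06)<.04)
        k=X[m][:,:2].astype(np.float32);print("dial top",m.sum(),cv2.minEnclosingCircle(k),k.mean(0))
rel([.494,-.06,.071])
E
```

```text
wrist lid_pad 0.34 [579.4 334.4] [0.499  0.0975 0.1804] surf [ 0.4449 -0.0143  0.2768]
wrist dial_centre 0.58 [307.5 194. ] [ 0.4957 -0.0605  0.077 ] surf [ 0.4902 -0.062   0.0942]
wrist processor 0.61 [268.2 234.9] [ 0.5756 -0.0811  0.    ] surf [ 0.5453 -0.0813  0.0622]
dial top 690 ((0.4916512370109558, -0.061050720512866974), 0.023371731862425804) [ 0.4912 -0.0609]
top lid_pad 0.75 [361.1 146.2] [ 0.6551 -0.1049  0.1804] surf [ 0.6551 -0.1049  0.1805]
top processor 0.91 [349.4 186.4] [ 0.5766 -0.0846  0.    ] surf [ 0.5241 -0.0539  0.5554]
t 7.7 tcp [ 0.4949 -0.0602  0.191 ] yaw -163.9 shift [0.0032 0.0017 0.4001] z [ 0.001 -0.    -1.   ] q [-0.17 -0.04  2.03  0.    1.15 -2.02] F [0.5 0.8 0.3]
```

View pics/e.png

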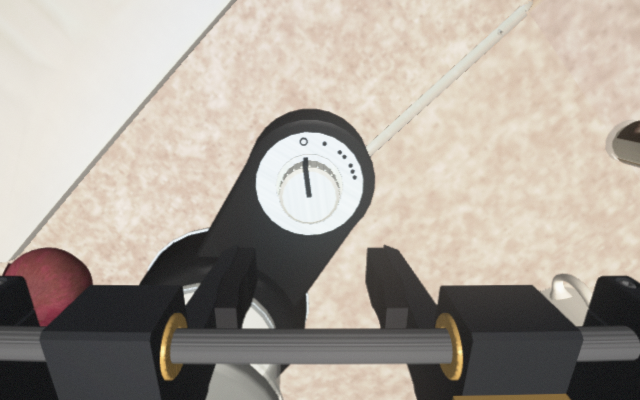

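The picture shows the dial at about (308,190) with its pointer on the ring mark (off), and the pips run clockwise from there. I'll pre-rotate 12° counter-clockwise, open fully and descend.

Emit:
{"op": "servo_tool", "data": {
  "targets": [
    [1,[0.008,0,0.04],[0,0,-0.035]],
    [1,[0.008,0,0.08],[0,0,-0.067]],
    [1,[0.008,0,0.12],[0,0,-0.067]],
    [1,[0.008,0,0.16],[0,0,-0.067]],
    [1,[0.008,0,0.2],[0,0,-0.067]]
  ]
}}

```text
clock: 8.12
tcp_pos: [0.4919, -0.0607, 0.1294]
tcp_rot: [0.0, -0.242, 0.97, -0.0]
contact_force: [0.9, -1.0, 0.4]
grip_width: 0.0881
finger_force: 0.0
```

Emit:
{"op": "servo_tool", "data": {
  "targets": [
    [1,[0,0,0.04],[0,0,0]],
    [1,[0,0,0.08],[0,0,0]],
    [1,[0,0,0.12],[0,0,0]],
    [1,[0,0,0.16],[0,0,0]],
    [1,[0,0,0.196],[0,0,0]]
  ]
}}

```text
clock: 8.53
tcp_pos: [0.4914, -0.0606, 0.0698]
tcp_rot: [-0.0, -0.243, 0.97, 0.0]
contact_force: [0.4, 0.2, 0.0]
grip_width: 0.088
finger_force: 0.0
```

```bash
python3 - <<'E'
from h import *
rel([.4925,-.061,.072]); print(r.observe()["grip_width"])
p=r.capture("wrist"); cv2.imwrite("pics/f.png",p["frame"])
E
```

```text
t 8.53 tcp [ 0.4914 -0.0606  0.0698] yaw -151.8 shift [-0.0027 -0.003  -0.0072] z [-0.001  0.    -1.   ] q [-0.17  0.1   2.14  0.    0.9  -2.24] F [0.4 0.2 0. ]
0.08796672046186414
```

View pics/f.png

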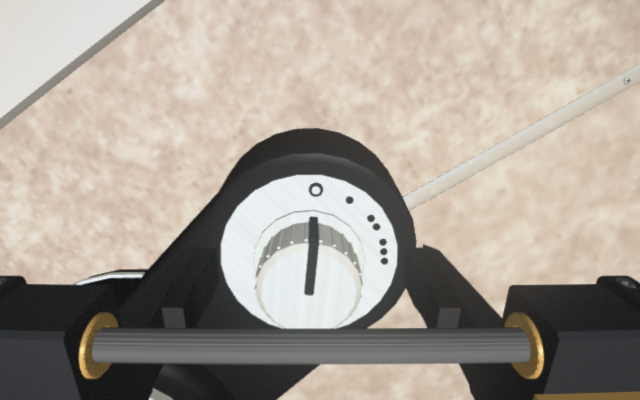

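The dial is centred between the fingers (its column is about 309, the finger midline about 311). Gripping now.

Emit:
{"op": "servo_tool", "data": {
  "targets": [
    [0.6,[-0.002,-0.002,-0.006],[0,0,0]],
    [0.4,[-0.002,-0.002,-0.006],[0,0,0]],
    [0.3,[-0.002,-0.002,-0.006],[0,0,0]],
    [0.3,[-0.002,-0.002,-0.006],[0,0,0]],
    [0.3,[-0.002,-0.002,-0.006],[0,0,0]]
  ],
  "newtons": 40
}}

```text
clock: 9.0
tcp_pos: [0.4931, -0.061, 0.0739]
tcp_rot: [0.001, -0.243, 0.97, -0.0]
contact_force: [1.1, 0.2, 0.3]
grip_width: 0.0569
finger_force: 0.0
```

Emit:
{"op": "servo_tool", "data": {
  "targets": [
    [0.3,[0,0,0],[0,0,0]],
    [0.3,[0,0,0],[0,0,0]],
    [0.3,[0,0,0],[0,0,0]],
    [0.3,[0,0,0],[0,0,0]],
    [0.3,[0,0,0],[0,0,0]]
  ]
}}

```text
clock: 9.42
tcp_pos: [0.4928, -0.0611, 0.0735]
tcp_rot: [0.0, -0.243, 0.97, -0.0]
contact_force: [0.0, 0.2, 3.0]
grip_width: 0.0439
finger_force: 40.0
```

Emit:
{"op": "servo_tool", "data": {
  "targets": [
    [0.3,[0,0,0],[0,0,0.03]],
    [0.3,[0,0,0],[0,0,0.06]],
    [0.3,[0,0,0],[0,0,0.09]],
    [0.3,[0,0,0],[0,0,0.12]],
    [0.3,[0,0,0],[0,0,0.15]]
  ]
}}

```text
clock: 9.83
tcp_pos: [0.4928, -0.061, 0.0735]
tcp_rot: [0.0, -0.008, 1.0, -0.0]
contact_force: [-0.6, -0.6, 3.0]
grip_width: 0.0439
finger_force: 40.0
```

```bash
python3 - <<'E'
from h import *
rel([.4925,-.061,.072]); o=r.observe();print(o["grip_width"],o["ft_torque"],o["finger_force"])
p=r.capture("wrist"); cv2.imwrite("pics/g.png",p["frame"])
E
```

```text
t 9.83 tcp [ 0.4928 -0.061   0.0735] yaw -179.1 shift [ 0.001  -0.0001  0.0051] z [ 0.001 -0.    -1.   ] q [-0.17  0.1   2.13 -0.    0.91 -1.76] F [-0.6 -0.6  3. ]
0.0438732806079388 [ 0.02548098 -0.07633447  0.0021973 ] 40.002237445442006
```

View pics/g.png

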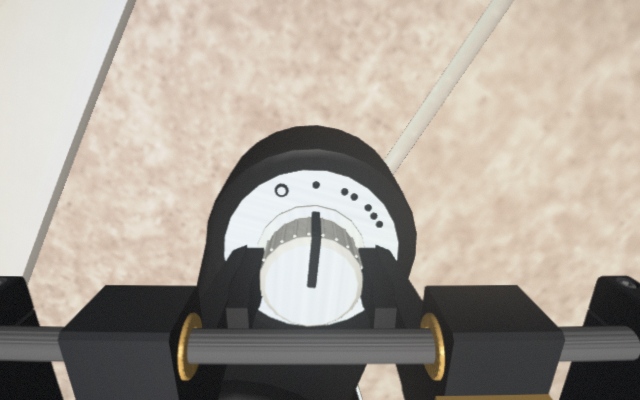

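The pointer turns with the grip and is now at one pip, so I continue.

Emit:
{"op": "servo_tool", "data": {
  "targets": [
    [0.3,[0,0,0],[0,0,0.028]],
    [0.3,[0,0,0],[0,0,0.056]],
    [0.3,[0,0,0],[0,0,0.084]],
    [0.3,[0,0,0],[0,0,0.112]],
    [0.3,[0,0,0],[0,0,0.14]]
  ]
}}

```text
clock: 10.3
tcp_pos: [0.4928, -0.0609, 0.0735]
tcp_rot: [0.0, 0.209, 0.978, 0.0]
contact_force: [0.5, 0.1, 2.4]
grip_width: 0.0438
finger_force: 40.0
```

Emit:
{"op": "servo_tool", "data": {
  "targets": [
    [0.3,[0,0,0],[0,0,0.03]],
    [0.3,[0,0,0],[0,0,0.06]],
    [0.3,[0,0,0],[0,0,0.09]],
    [0.3,[0,0,0],[0,0,0.115]],
    [0.3,[0,0,0],[0,0,0.135]]
  ]
}}

```text
clock: 10.72
tcp_pos: [0.4929, -0.0609, 0.0735]
tcp_rot: [0.0, 0.41, 0.912, 0.0]
contact_force: [0.2, 0.1, 3.2]
grip_width: 0.0437
finger_force: 40.0
```

```bash
python3 - <<'E'
from h import *
rel([.4925,-.061,.072]); o=r.observe();print(o["grip_width"],o["ft_torque"],o["finger_force"])
p=r.capture("wrist"); cv2.imwrite("pics/h.png",p["frame"])
E
```

```text
t 10.72 tcp [ 0.4929 -0.0609  0.0735] yaw 131.6 shift [ 0.0006 -0.001   0.0051] z [ 0.001 -0.    -1.   ] q [-0.17  0.1   2.13 -0.    0.91 -0.9 ] F [0.2 0.1 3.2]
0.04373557992930442 [-0.02036906 -0.01742288  0.19436515] 40.00555796083063
```

View pics/h.png

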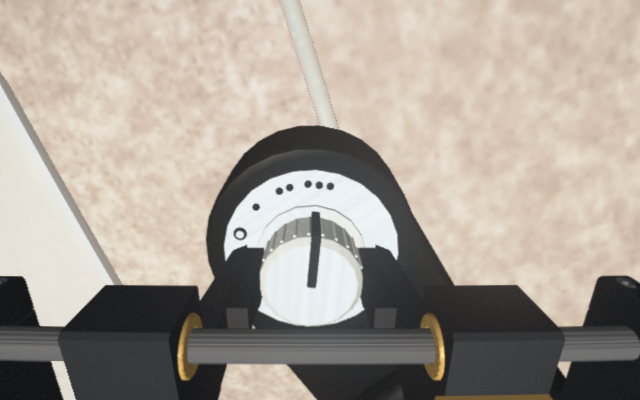

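The pointer (316,212) is nearly on the three pips (319,185). A little further will bring it to the stop.

Emit:
{"op": "servo_tool", "data": {
  "targets": [
    [0.3,[0,0,0],[0,0,0.004]],
    [0.3,[0,0,0],[0,0,0.008]],
    [0.3,[0,0,0],[0,0,0.012]],
    [0.3,[0,0,0],[0,0,0.015]],
    [0.3,[0,0,0],[0,0,0.015]]
  ]
}}

```text
clock: 11.18
tcp_pos: [0.4929, -0.061, 0.0735]
tcp_rot: [0.0, 0.43, 0.903, -0.0]
contact_force: [-0.1, 1.2, 5.3]
grip_width: 0.0439
finger_force: 40.0
```

```bash
python3 - <<'E'
from h import *
rel([.4925,-.061,.072]); o=r.observe();print(o["grip_width"],o["ft_torque"],o["finger_force"])
p=r.capture("wrist"); cv2.imwrite("pics/i.png",p["frame"]); t=r.capture("top"); s=r.spot_point(t,"lid_pad")[0]; print(atdepth(t,s["centre"]))
E
```

```text
t 11.18 tcp [ 0.4929 -0.061   0.0735] yaw 129.1 shift [ 0.0007 -0.001   0.005 ] z [ 0.001 -0.001 -1.   ] q [-0.17  0.1   2.13 -0.    0.91 -0.86] F [-0.1  1.2  5.3]
0.04385080717410238 [ 0.05084394 -0.06465551  0.99516288] 40.011595983523875
[ 0.65646066 -0.10393624  0.18101127]
```

View pics/i.png

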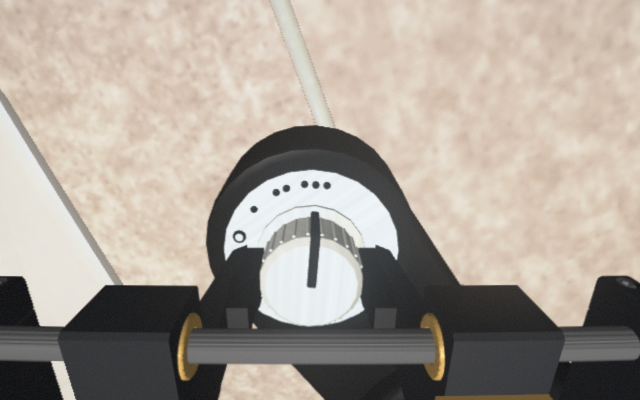

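The dial is against the end stop, with torque up to 1.0 N m. I'll ease off slightly so it rests lightly on the stop.

Emit:
{"op": "servo_tool", "data": {
  "targets": [
    [0.3,[0,0,0],[0,0,-0.003]],
    [0.3,[0,0,0],[0,0,-0.005]],
    [0.3,[0,0,0],[0,0,-0.005]],
    [0.3,[0,0,0],[0,0,-0.005]],
    [0.3,[0,0,0],[0,0,-0.005]]
  ]
}}

```text
clock: 11.75
tcp_pos: [0.4929, -0.0609, 0.0735]
tcp_rot: [0.0, 0.423, 0.906, 0.0]
contact_force: [-0.4, 0.5, 4.7]
grip_width: 0.044
finger_force: 40.0
```

```bash
python3 - <<'E'
from h import *
rel([.4925,-.061,.072]); t=r.observe()["ft_torque"]; print(t)
if t[2]>.3: print(r.close_job())
E
```

```text
t 11.75 tcp [ 0.4929 -0.0609  0.0735] yaw 130.0 shift [ 0.0006 -0.0011  0.005 ] z [ 0.001 -0.    -1.   ] q [-0.17  0.1   2.13 -0.    0.91 -0.87] F [-0.4  0.5  4.7]
[ 0.09178056 -0.09023756  0.52537639]
the job is handed in; nothing more can be done
None
```

The lid was pressed fully home first, then the dial was turned clockwise to pulse; the gripper is still holding it against the end stop, and I handed the job in at 11.75 s.

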